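# Unlatch the pulley clamp and hold its arm up

## Robot

A 6-joint arm with a two-finger parallel gripper is mounted at the origin on the work surface. World frame = base frame: x ahead of the robot, y to its left, z up, the work surface at z = 0. Lengths are in m, angles in rad, forces in N, time in s.
With the tool pointing down it reaches from about 0.225 to 0.875 m from the base axis. Payload 3.4 kg.
Tool frame: the origin (TCP) lies at the very end of the fingers, on their centre line; the grasp point (between the pads) lies behind it (manip.grasp_offset is the z of the grasp point in the tool frame, in m); z points along the fingers, y is the line along which they close (so a half turn about z gives the same grasp; the last joint's range is limited). The gripper opens to 85 mm and grips with 20 to 120 N. Pads are 22 mm wide; open, the fingers measure 114 mm over their backs; the gripper's body (76 mm by 85 mm) begins 54 mm behind the grasp point. The pads swing forward as they close: fully open they stand 13 mm farther back than shut.
Start: joints at [1.162, 0.276, 1.505, -0, 1.361, -0.121], TCP at [0.163, 0.551, 0.231] pointing down, gripper open.
Joint ranges: [-2.89, 2.89], [-0.75, 2.08], [0.22, 2.7], [-1.18, 4.32], [0.11, 2.71], [-2.7, 2.7]. Speed limits (rad/s): [2.57, 2.57, 3.14, 3.14, 3.14, 3.14].

## Interface

Orientations are given as a unit quaternion [w, x, y, z].
In Python, from rig import manip gives the robot as it stands.
- The arm moves only by the shell command python3 -m pendant 'ROWS' [FORCE]. ROWS is JSON, a list of rows, each an object of numbers: "dx", "dy", "dz": the shift along the tool's x, y, z in m; "rx", "ry", "rz": the turn, a rotation vector about the tool's x, y, z in degrees; "hand": the finger opening in m, from 0 to 0.0854. In form: [{"dx": .., "dy": .., "dz": .., "rx": .., "ry": .., "rz": .., "hand": ..}, ...]. A call has 1 to 12 rows; each row shifts and turns the commanded pose from where the row before left it, along the tool's axes as they then stand; what a row does not reach is not made up. A row lasts 1/12 s, in which the tool goes at most 41.7 mm and 7.16 degrees, less where a joint would pass 70% of its speed; a pose out of reach is approached as far as the arm can. A call is refused whole if a number of a shift passes 0.0417 or a number of a turn 7.16, either way. A call with a gripper value outside its range is refused whole. The fingers move at their own pace and stop on an object; FORCE is the grip in N (left out, the last holds). Time passes only in rows, so rows that do not move let the fingers close. It gives the time, the measured TCP pose, the force, the opening and the grip force at its end, in the units of the state.
- manip.get_state(): the state, without advancing time (a new reading comes with each control period).
- manip.get_image(name): name is "scene" or "side" or "wrist"; returns a dict with "frame" (420x560x3 uint8, red, green, blue), "fx", "fy", "cx", "cy" (pixels), "position" and "attitude" of the camera in the world; the wrist camera has in their place "mount" (4x4, takes a point from camera to tool coordinates, whose origin is the TCP and whose axes are the flange's). Camera axes: x right, y up, looking along -z (the intrinsics and any distortion apply to the point x, -y, -z); pixel columns grow to the right and rows downward; lengths in m; the calibration is good to about 2 mm. A picture is of the moment at which its call begins: read the wrist's pose just before it. There is no depth.
- manip.sign_off(): hands the job in; it is judged then, once.
The state is a dict: "clock": time; "qpos": joint angles; "qd": joint speeds; "effort": joint torques, N m; "position": TCP position; "ee_rot": TCP orientation; "contact_force": force on the tool from outside, world axes, zero at the start; "moment": the same for the moment, N m; "width": finger opening in m; "gripper_force": force on a finger pad.
Only numpy, scipy, OpenCV 4.12 (cv2) and the standard library are available. Lean on these libraries where they do the work, as an engineer would, in place of code of your own. Each camera call takes 0.05 s, during which the arm holds its last target. There are 200 camera calls.

## Task

Slide the yellow-framed sash guard on the side of the clamp fixture all the way down by its black handle. Then pull the red latch grip sideways against its spring towards the guard side while the clamp arm is still down, lift the arm's coupler end well clear of the steel ball (about 60 mm up), and finish while still holding it raised and still with the gripper, the guard left down, so that a colleague can take out the pulley. Leave the pulley in its seat and do not disturb the other loose parts on the bench.

Things in the scene. Friction and masses are not known exactly. Their poses are not given: they have to be found in the camera images.
- fixture: Pulley clamp bolted to the bench: grey plinth 280 mm along its x, 86 mm wide (y -50 to +36), top at z 90 mm. Origin: on the bench under its middle, z up; all mm below are in this frame. Arm hinged at the +x end, its coupler at the -x end over a steel ball stud (x -88, y 0, top z 124.5, 27 mm dia). Sash guard on the +y side, between two rails 110 mm high.
- hinge (a point): Axis of the clamp arm's hinge, along the fixture's y, at (115, 0, 125) mm in the fixture. Axes as the fixture's.
- tongue (a joint): Clamp arm angle (rad): 0 down on the ball, grows as the coupler end rises, to 0.9. Aluminium bar 30 mm wide, z 119 to 131 when down. The latch is 203 mm from the hinge, so 0.3 rad is about 60 mm up. With latch 0.35 to 0.7 kg; pivots freely and falls if let go. While the latch is home its pawl under the ball stops the arm at about 0.012 rad.
- coupler (a point): Middle of the top face of the coupler, a hollow aluminium housing 52 x 44 mm, 33 mm high; at (-88, 0, 139) mm in the fixture when the arm is down; moves with the arm (x along the arm towards the hinge).
- latch (a joint): Latch travel on the coupler (m): 0 home (locked), grows as pulled towards the fixture's +y (guard side), stop at 0.018. The pawl frees the ball from about 0.006; pull at least 0.011 to be sure. Spring: 4.5 N at the start, 10 N at the stop; springs back if let go. The raised guard blocks it after 3 mm.
- latch_grip (a point): Grip point on the red latch block, at (-88, 0, 172) mm in the fixture with arm and latch home; moves with both. Block 28 mm along x, 16 mm along y (grip across y), z 147 (latch plate below it, 57 mm along y) to 187; the point is 15 mm below its top. Axes as the arm's; y is the pull direction. Gripped across y it can tilt between the pads as the arm rises.
- guard (a joint): Height of the sash guard above its lowest position (m): 0 fully down, 0.08 fully up. Starts raised; stays where it is left (sliding friction: about 3 N pushes it down, 8 N pulls it up).
- guard_grip (a point): Grip point on the guard's black handle block, at (20, 78, 115) mm in the fixture when fully down, higher by the guard's value. Block 50 mm along x, 16 along y (grip across y), its top 15 mm above the point, bottom 39 below. A web (top 29 mm below the point) joins it to the guard: clear pane in a yellow frame 182 mm long, 80 high, at y 40 to 46, top edge 29 mm below the point.
- seat (a point): Middle of the pulley's seat on the plinth top, at (10, 0, 90) mm in the fixture, between three short brass pins.
- clamped_pulley: Aluminium pulley 50 mm diameter, 18 mm thick, with a black ring in its groove, lying loose in the seat under the arm. Origin: centre of its underside. Leave it in the seat.
- pulley_a: Loose pulley of the same size (with black ring) lying flat on the bench at the robot's left. Leave alone. Origin: centre of its underside.
- pulley_b: Loose bare aluminium pulley of the same size on the bench between fixture and basket. Leave alone. Origin: centre of its underside.
- black_ring: Loose black rubber ring 52 mm diameter, 8 mm thick, flat on the bench between fixture and basket. Leave alone. Origin: centre of its underside.
- red_cup: Red plastic cup, 72 mm across, 85 mm high, on the bench at the robot's left. Leave alone. Origin: centre of its underside.
- screwdriver: Screwdriver lying on the bench at the robot's right. Leave alone. Origin: its underside, near its middle.
- basket: Blue basket full of pulleys beside the fixture, fixed, 260 x 190 mm, 100 mm high, it can stand left or right of the fixture. Origin: on the bench under its middle.

How it is judged:
By the outcome, as a careful person would: the job done as asked, in the order asked, and still so for the second after the job is handed in, while the arm keeps its last pose, push and grip.
It also fails if it takes over 42 s, if anything falls off the work surface, if the arm or the gripper's body presses on something with over 40 N, if the wrist force passes 120 N, or if a joint passes its speed limit or range.

## Working session

There is one attempt and no reset: what is moved stays moved. The work goes in short steps, Python scripts to look and compute and a shell command to move; the robot and the scene stay as the last step left them, time stands still between calls to the robot, and variables do not carry over. Pictures are saved under pics/ and viewed, at most 10 in all, crops included, and the job is handed in when it is done.

```bash
mkdir -p pics
python3 - <<'E'
from rig import manip
import cv2
s=manip.get_state();print(s, manip.grasp_offset)
for n in("scene","side"):
    i=manip.get_image(n);cv2.imwrite(f"pics/{n}0.png",i["frame"][:,:,::-1])
    print(n,{k:v for k,v in i.items() if k!="frame"})
i=manip.get_image("wrist");print({k:v for k,v in i.items() if k!="frame"})
E
```

```text
{'clock': 0.0, 'qpos': array([ 1.16200334e+00,  2.76590250e-01,  1.50615396e+00,  1.55790377e-06,
        1.36069842e+00, -1.20976483e-01]), 'qd': array([-1.41560629e-03, -3.53214785e-04, -1.99281553e-03,  4.83035768e-04,
       -1.35640733e-05, -4.13919123e-04]), 'effort': array([-5.42216258e-04, -4.16773725e+01, -2.45800531e+01, -1.10262899e-04,
        1.11321532e-02,  8.69108391e-06]), 'position': array([0.16299484, 0.55085207, 0.23043413]), 'ee_rot': array([-2.42895000e-04,  1.43412153e-01,  9.89662619e-01, -8.92526983e-04]), 'contact_force': array([-0.03035694, -0.29720622, -0.08305017]), 'moment': array([-0.01076319, -0.04752975, -0.0206552 ]), 'gripper_force': 0.0, 'width': 0.0850913553976765} -0.0187
scene {'fx': 433.81212988498095, 'fy': 433.81212988498095, 'cx': 275.1401804391675, 'cy': 211.88089736242773, 'position': array([ 1.16186988, -0.66708299,  0.96777587]), 'attitude': array([0.85137213, 0.37096522, 0.13907494, 0.34381457])}
side {'fx': 546.7234053417809, 'fy': 546.7234053417809, 'cx': 280.90606324827934, 'cy': 210.165177700777, 'position': array([-0.01537531, -0.88742028,  0.99201769]), 'attitude': array([ 0.86741981,  0.40546505, -0.13258323, -0.25613016])}
{'fx': 330.5208983895581, 'fy': 330.5208983895581, 'cx': 281.9585868471126, 'cy': 209.93435231659092, 'mount': array([[-3.15636789e-04,  9.58810982e-01,  2.84044716e-01,
         7.29952699e-02],
       [ 9.99999948e-01,  3.22470122e-04,  2.27037415e-05,
        -9.64369348e-05],
       [-6.98273377e-05,  2.84044708e-01, -9.58811034e-01,
        -1.42278719e-01],
       [ 0.00000000e+00,  0.00000000e+00,  0.00000000e+00,
         1.00000000e+00]])}
```

View pics/scene0.png

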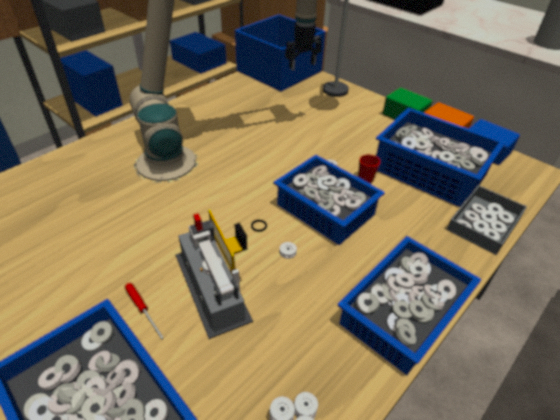

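View pics/side0.png

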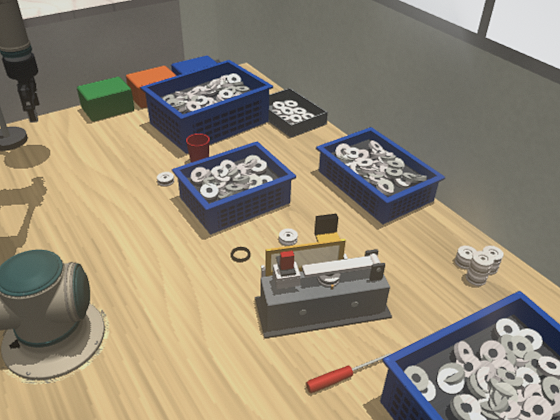

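Both views show the fixture with its latch end facing the robot and the guard raised on the robot's left side (scene about (215,265), side about (320,290)). I'll crop it enlarged to pick points.

Run:
```python
import cv2
a=cv2.imread("pics/scene0.png")[200:340,160:260];b=cv2.imread("pics/side0.png")[205:335,245:400]
a=cv2.resize(a,None,fx=4,fy=4,interpolation=2);b=cv2.resize(b,None,fx=5,fy=4.5 and 5,interpolation=2)[:600]
cv2.imwrite("pics/a.png",a);cv2.imwrite("pics/b.png",b[:600]);print(a.shape,b.shape)
b2=cv2.resize(b,None,fx=.8,fy=.8)
```

```text
(560, 400, 3) (600, 775, 3)
```

View pics/a.png

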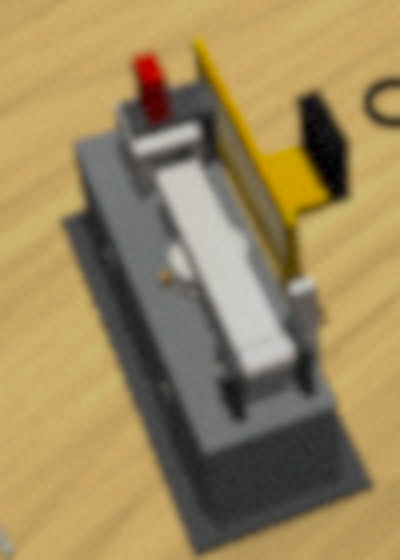

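View pics/b.png

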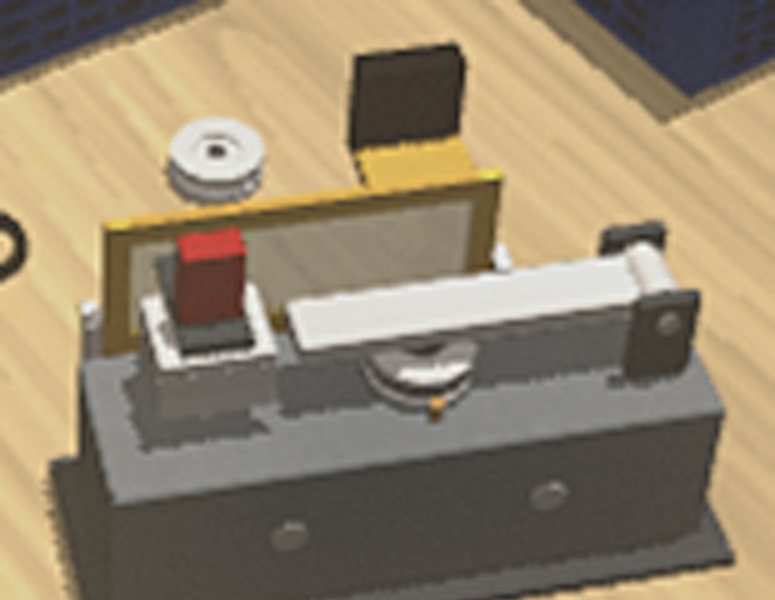

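```bash
cat > h.py <<'E'
import numpy as np
from scipy.spatial.transform import Rotation as R
from rig import manip
def Rq(q): return R.from_quat(np.roll(q,-1))
def proj(c,P):
    p=Rq(c["attitude"]).inv().apply(np.atleast_2d(P)-c["position"])
    return np.c_[c["cx"]+c["fx"]*p[:,0]/-p[:,2], c["cy"]-c["fy"]*p[:,1]/-p[:,2]]
def fix2w(f,P): # f=(x,y,yaw), P mm
    return R.from_euler('z',f[2]).apply(np.atleast_2d(P)/1000.)+[f[0],f[1],0]
def world2tool(s,v): return Rq(s["ee_rot"]).inv().apply(v)
E
python3 - <<'E'
from h import *
from scipy.optimize import least_squares
S=[((-140,-50,90),(112,500),0),((140,-50,90),(723,410),0),((-102,-8,187),(183,252),0),((-74,-8,187),(243,240),0),((-74,8,187),(240,230),0),((-102,8,187),(178,236),0),
((-5,70,130),(355,60),1),((45,70,130),(462,45),1),((45,70,76),(460,133),1),((-5,70,76),(350,150),1)]
C=[((-140,-50,90),(78,145),0),((140,-50,90),(208,450),0),((140,36,90),(335,405),0),((-88,0,187),(148,62),0)]
cs=manip.get_image("side");cc=manip.get_image("scene")
def res(p):
    o=[]
    for L,c,k,off in((S,cs,5,(245,205)),(C,cc,4,(160,200))):
        P=np.array([np.add(a,(0,0,1000*p[3]*g)) for a,_,g in L],float)
        px=(np.array([u for _,u,_ in L])+.5)/k-.5+off
        o.append(proj(c,fix2w(p[:3],P))-px)
    return np.vstack(o).ravel()
r=least_squares(res,[.55,-.15,0,.08],loss='soft_l1');f=r.x
print(f);print(res(f).reshape(-1,2).round(1).tolist())
w=lambda P:fix2w(f[:3],P).round(4)
print("grip",w((20,78,115+1000*f[3])),"latch",w((-88,0,172)),"hinge",w((115,0,125)))
s=manip.get_state();print(s["position"],Rq(s["ee_rot"]).as_matrix().round(3))
E
```

```text
[ 0.55164767 -0.24021895 -0.37215394  0.08777662]
[[-0.5, 0.3], [0.5, -0.2], [-0.5, 1.6], [0.5, 2.2], [-0.6, -0.9], [-1.1, -0.4], [1.0, -0.3], [1.4, 0.0], [-0.3, 0.6], [0.5, -0.1], [-0.8, -1.7], [-0.1, 0.4], [1.9, -1.0], [1.2, 0.6]]
grip [[ 0.5986 -0.1748  0.2028]] latch [[ 0.4697 -0.2082  0.172 ]] hinge [[ 0.6588 -0.282   0.125 ]]
[0.16311421 0.55111442 0.23088826] [[-0.959  0.284 -0.   ]
 [ 0.284  0.959 -0.001]
 [ 0.    -0.001 -1.   ]]
```

```bash
python3 -m pendant '[{"dz":-0.02,"rz":4.8},{"dz":-0.02,"dx":-0.02,"dy":-0.015},{"dx":-0.028,"dy":-0.0216},{"dx":-0.028,"dy":-0.0216},{"dx":-0.028,"dy":-0.0216},{"dx":-0.028,"dy":-0.0216},{"dx":-0.028,"dy":-0.0216},{"dx":-0.028,"dy":-0.0216},{"dx":-0.028,"dy":-0.0216},{"dx":-0.028,"dy":-0.0216},{"dx":-0.028,"dy":-0.0216},{"dx":-0.028,"dy":-0.0216}]' 40
python3 -m pendant '[{"dx":-0.028,"dy":-0.0216},{"dx":-0.028,"dy":-0.0216},{"dx":-0.028,"dy":-0.0216},{"dx":-0.028,"dy":-0.0216},{"dx":-0.028,"dy":-0.0216},{"dx":-0.028,"dy":-0.0216},{"dx":-0.028,"dy":-0.0216},{"dx":-0.028,"dy":-0.0216},{"dx":-0.028,"dy":-0.0216},{"dx":-0.028,"dy":-0.0216},{"dx":-0.02,"dy":-0.015},{"hand":0.06}]'
python3 - <<'E'
from h import *
import cv2
s=manip.get_state();i=manip.get_image("wrist");cv2.imwrite("pics/w1.png",i["frame"][:,:,::-1])
np.savez("w1",p=s["position"],q=s["ee_rot"]);print(s["position"],Rq(s["ee_rot"]).as_matrix().round(3),s["qpos"])
E
```

```text
[0.16311421 0.55111442 0.23088826] [[-0.959  0.284 -0.   ]
 [ 0.284  0.959 -0.001]
 [ 0.    -0.001 -1.   ]] [ 1.16199658e+00  2.76247789e-01  1.50550465e+00 -2.33484850e-06
  1.36073284e+00 -1.20992823e-01]invalid input
invalid input
```

View pics/w1.png

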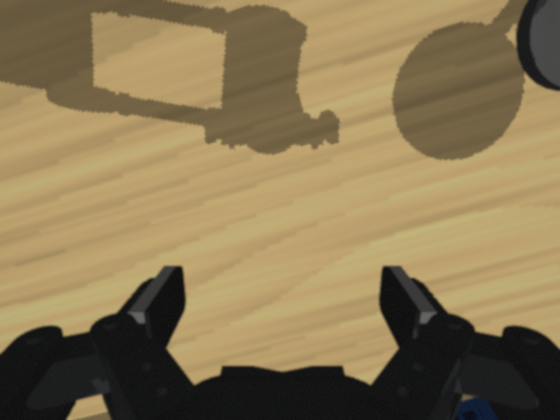

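The picture shows bare bench, because both calls were refused and the arm has not moved. I'll test whether every row needs all its keys.

```bash
python3 -m pendant '[{"dx":0,"dy":0,"dz":-0.02,"rx":0,"ry":0,"rz":4.8,"hand":0.085}]' 40; python3 -m pendant '[{"dx":0,"dy":0,"dz":-0.02,"rx":0,"ry":0,"rz":0,"hand":0.085}]'
```

```text
clock: 0.38
position: [0.1622, 0.5491, 0.2476]
ee_rot: [-0.001, 0.185, 0.983, -0.004]
contact_force: [0.4, 0.6, -0.4]
width: 0.0851
gripper_force: 0.0
clock: 0.47
position: [0.1628, 0.5505, 0.2703]
ee_rot: [-0.0, 0.186, 0.983, -0.002]
contact_force: [-1.3, 0.6, 0.2]
width: 0.0851
gripper_force: 0.0
```

```bash
python3 -m pendant '[{"dx":-0.028,"dy":-0.0216,"dz":0,"rx":0,"ry":0,"rz":0,"hand":0.06},{"dx":-0.028,"dy":-0.0216,"dz":0,"rx":0,"ry":0,"rz":0,"hand":0.06},{"dx":-0.028,"dy":-0.0216,"dz":0,"rx":0,"ry":0,"rz":0,"hand":0.06},{"dx":-0.028,"dy":-0.0216,"dz":0,"rx":0,"ry":0,"rz":0,"hand":0.06},{"dx":-0.028,"dy":-0.0216,"dz":0,"rx":0,"ry":0,"rz":0,"hand":0.06},{"dx":-0.028,"dy":-0.0216,"dz":0,"rx":0,"ry":0,"rz":0,"hand":0.06},{"dx":-0.028,"dy":-0.0216,"dz":0,"rx":0,"ry":0,"rz":0,"hand":0.06},{"dx":-0.028,"dy":-0.0216,"dz":0,"rx":0,"ry":0,"rz":0,"hand":0.06},{"dx":-0.028,"dy":-0.0216,"dz":0,"rx":0,"ry":0,"rz":0,"hand":0.06},{"dx":-0.028,"dy":-0.0216,"dz":0,"rx":0,"ry":0,"rz":0,"hand":0.06},{"dx":-0.028,"dy":-0.0216,"dz":0,"rx":0,"ry":0,"rz":0,"hand":0.06},{"dx":-0.028,"dy":-0.0216,"dz":0,"rx":0,"ry":0,"rz":0,"hand":0.06}]'
python3 -m pendant '[{"dx":-0.028,"dy":-0.0216,"dz":0,"rx":0,"ry":0,"rz":0,"hand":0.06},{"dx":-0.028,"dy":-0.0216,"dz":0,"rx":0,"ry":0,"rz":0,"hand":0.06},{"dx":-0.028,"dy":-0.0216,"dz":0,"rx":0,"ry":0,"rz":0,"hand":0.06},{"dx":-0.028,"dy":-0.0216,"dz":0,"rx":0,"ry":0,"rz":0,"hand":0.06},{"dx":-0.028,"dy":-0.0216,"dz":0,"rx":0,"ry":0,"rz":0,"hand":0.06},{"dx":-0.028,"dy":-0.0216,"dz":0,"rx":0,"ry":0,"rz":0,"hand":0.06},{"dx":-0.028,"dy":-0.0216,"dz":0,"rx":0,"ry":0,"rz":0,"hand":0.06},{"dx":-0.028,"dy":-0.0216,"dz":0,"rx":0,"ry":0,"rz":0,"hand":0.06},{"dx":-0.028,"dy":-0.0216,"dz":0,"rx":0,"ry":0,"rz":0,"hand":0.06},{"dx":0,"dy":0,"dz":0,"rx":0,"ry":0,"rz":0,"hand":0.06},{"dx":0,"dy":0,"dz":0,"rx":0,"ry":0,"rz":0,"hand":0.06}]'
python3 - <<'E'
from h import *
import cv2
s=manip.get_state();i=manip.get_image("wrist");cv2.imwrite("pics/w2.png",i["frame"][:,:,::-1])
np.savez("w2",p=s["position"],q=s["ee_rot"]);print(s["position"],Rq(s["ee_rot"]).as_matrix().round(3),s["qpos"])
E
```

```text
clock: 1.47
position: [0.3827, 0.1863, 0.2715]
ee_rot: [0.0, 0.185, 0.983, 0.0]
contact_force: [-0.0, 0.9, 0.1]
width: 0.0598
gripper_force: 0.0
clock: 2.38
position: [0.5469, -0.0863, 0.2705]
ee_rot: [-0.001, 0.186, 0.983, 0.0]
contact_force: [-0.5, -0.1, 0.3]
width: 0.0598
gripper_force: 0.0
[ 0.54692972 -0.08629362  0.27051191] [[-0.931  0.366 -0.001]
 [ 0.366  0.931  0.001]
 [ 0.001  0.    -1.   ]] [-2.82320762e-01  2.24825104e-01  1.47880729e+00  2.46806877e-04
  1.43920987e+00 -1.47873497e+00]
```

View pics/w2.png

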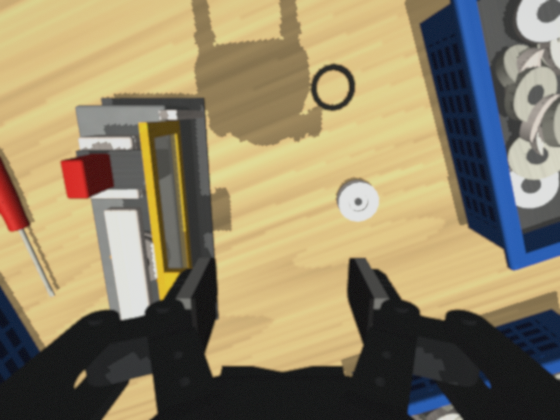

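The wrist view shows the red latch at about (85,175), the yellow guard at (140–190, 120–300) and the loose pulley at (358,200). The handle is still hidden under the gripper. I'll check the model's projection against this image.

```bash
cat >> h.py <<'E'
def wproj(i,p,q,P):
    m=i["mount"]; t=Rq(q).inv().apply(np.atleast_2d(P)-p)
    c=(t-m[:3,3])@m[:3,:3]
    return np.c_[i["cx"]+i["fx"]*c[:,0]/-c[:,2], i["cy"]-i["fy"]*c[:,1]/-c[:,2]]
E
python3 - <<'E'
from h import *
import cv2
d=np.load("w2.npz");i=manip.get_image("wrist");f=(.5516,-.2402,-.3722)
im=cv2.imread("pics/w2.png")
L=[(-140,-50,90),(-140,36,90),(-102,-8,187),(-74,-8,187),(-102,8,187),(-74,8,187),(-91,40,166),(-91,46,166),(-114,-22,139),(-114,22,139),(-62,-22,139),(-62,22,139)]
c=im[60:340,20:240]; c=cv2.resize(c,None,fx=2.1,fy=2.1,interpolation=2)
for P,(u,v) in zip(L,wproj(i,d["p"],d["q"],fix2w(f,L))):
    print(P,u.round(),v.round()); cv2.circle(c,(int((u-20)*2.1),int((v-60)*2.1)),3,(0,255,0),1)
cv2.imwrite("pics/w2c.png",c)
E
```

```text
(-140, -50, 90) 76.0 105.0
(-140, 36, 90) 168.0 105.0
(-102, -8, 187) 63.0 161.0
(-74, -8, 187) 70.0 200.0
(-102, 8, 187) 86.0 161.0
(-74, 8, 187) 93.0 200.0
(-91, 40, 166) 147.0 171.0
(-91, 46, 166) 155.0 171.0
(-114, -22, 139) 80.0 138.0
(-114, 22, 139) 134.0 137.0
(-62, -22, 139) 91.0 200.0
(-62, 22, 139) 142.0 199.0
```

View pics/w2c.png

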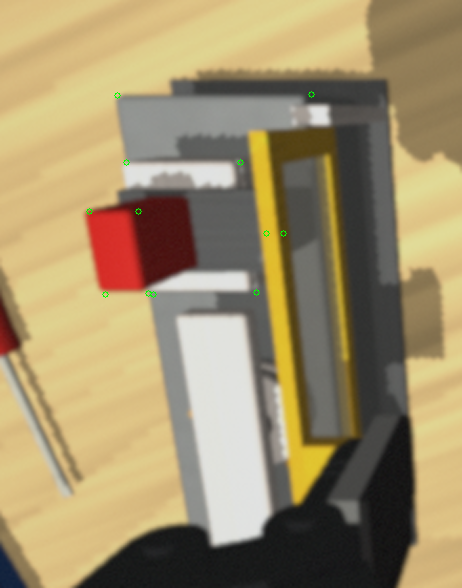

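Predicted and actual points agree within about 2 px. Now I'll go above the handle and down onto it.

```bash
python3 -m pendant '[{"dx":-0.02,"dy":-0.016,"dz":0,"rx":0,"ry":0,"rz":0,"hand":0.05},{"dx":-0.02,"dy":-0.016,"dz":0,"rx":0,"ry":0,"rz":0,"hand":0.05},{"dx":-0.02,"dy":-0.016,"dz":0,"rx":0,"ry":0,"rz":0,"hand":0.05},{"dx":-0.02,"dy":-0.0155,"dz":0,"rx":0,"ry":0,"rz":0,"hand":0.05},{"dx":0,"dy":0,"dz":0.0,"rx":0,"ry":0,"rz":0,"hand":0.05},{"dx":0,"dy":0,"dz":0.025,"rx":0,"ry":0,"rz":0,"hand":0.05},{"dx":0,"dy":0,"dz":0.025,"rx":0,"ry":0,"rz":0,"hand":0.05},{"dx":0,"dy":0,"dz":0.02,"rx":0,"ry":0,"rz":0,"hand":0.05},{"dx":0,"dy":0,"dz":0.015,"rx":0,"ry":0,"rz":0,"hand":0.05},{"dx":0,"dy":0,"dz":0.0,"rx":0,"ry":0,"rz":0,"hand":0.05}]'
python3 -m pendant '[{"dx":0,"dy":0,"dz":0.0,"rx":0,"ry":0,"rz":0,"hand":0},{"dx":0,"dy":0,"dz":0.0,"rx":0,"ry":0,"rz":0,"hand":0},{"dx":0,"dy":0,"dz":0.0,"rx":0,"ry":0,"rz":0,"hand":0},{"dx":0,"dy":0,"dz":0.0,"rx":0,"ry":0,"rz":0,"hand":0},{"dx":0,"dy":0,"dz":0.0,"rx":0,"ry":0,"rz":0,"hand":0}]' 30
```

```text
clock: 3.32
position: [0.595, -0.1701, 0.1831]
ee_rot: [-0.004, 0.184, 0.983, 0.001]
contact_force: [-0.5, -0.2, -1.3]
width: 0.0501
gripper_force: 0.0
clock: 3.73
position: [0.5964, -0.1772, 0.1881]
ee_rot: [-0.0, 0.184, 0.983, -0.005]
contact_force: [-6.6, -10.3, -0.0]
width: 0.0154
gripper_force: 36.3
```

Gripped at 15.4 mm, with a side force that says the handle is 3 mm further to −y. I'll correct that and slide it down.

```bash
python3 -m pendant '[{"dx":0,"dy":-0.003,"dz":0.0,"rx":0,"ry":0,"rz":0,"hand":0},{"dx":0,"dy":0,"dz":0.008,"rx":0,"ry":0,"rz":0,"hand":0},{"dx":0,"dy":0,"dz":0.01,"rx":0,"ry":0,"rz":0,"hand":0},{"dx":0,"dy":0,"dz":0.01,"rx":0,"ry":0,"rz":0,"hand":0},{"dx":0,"dy":0,"dz":0.01,"rx":0,"ry":0,"rz":0,"hand":0},{"dx":0,"dy":0,"dz":0.01,"rx":0,"ry":0,"rz":0,"hand":0},{"dx":0,"dy":0,"dz":0.01,"rx":0,"ry":0,"rz":0,"hand":0},{"dx":0,"dy":0,"dz":0.01,"rx":0,"ry":0,"rz":0,"hand":0},{"dx":0,"dy":0,"dz":0.005,"rx":0,"ry":0,"rz":0,"hand":0},{"dx":0,"dy":0,"dz":0.0,"rx":0,"ry":0,"rz":0,"hand":0}]'
python3 -m pendant '[{"dx":0,"dy":0,"dz":0.003,"rx":0,"ry":0,"rz":0,"hand":0},{"dx":0,"dy":0,"dz":0.002,"rx":0,"ry":0,"rz":0,"hand":0},{"dx":0,"dy":0,"dz":0.0,"rx":0,"ry":0,"rz":0,"hand":0}]'
```

```text
clock: 4.57
position: [0.5963, -0.1773, 0.1134]
ee_rot: [-0.0, 0.184, 0.983, -0.002]
contact_force: [-2.6, -5.4, -5.0]
width: 0.0154
gripper_force: 35.4
clock: 4.82
position: [0.5964, -0.1773, 0.1105]
ee_rot: [0.0, 0.184, 0.983, -0.002]
contact_force: [-5.2, -2.9, 4.5]
width: 0.0154
gripper_force: 36.9
```

```bash
for k in 1 2; do python3 -m pendant '[{"dx":0,"dy":0,"dz":0.002,"rx":0,"ry":0,"rz":0,"hand":0},{"dx":0,"dy":0,"dz":0.0,"rx":0,"ry":0,"rz":0,"hand":0}]'; done
```

```text
clock: 4.98
position: [0.5964, -0.1773, 0.1104]
ee_rot: [0.001, 0.184, 0.983, -0.002]
contact_force: [-6.7, -2.4, 14.3]
width: 0.0149
gripper_force: 38.0
clock: 5.15
position: [0.5965, -0.1773, 0.1103]
ee_rot: [0.002, 0.184, 0.983, -0.002]
contact_force: [-9.1, -2.1, 22.6]
width: 0.0148
gripper_force: 39.2
```

Force rises at a fixed height, so the guard is at its bottom stop. Release and go over to the latch.

```bash
python3 -m pendant '[{"dx":0,"dy":0,"dz":-0.004,"rx":0,"ry":0,"rz":0,"hand":0},{"dx":0,"dy":0,"dz":0,"rx":0,"ry":0,"rz":0,"hand":0.045},{"dx":0,"dy":0,"dz":0,"rx":0,"ry":0,"rz":0,"hand":0.045},{"dx":0,"dy":0,"dz":0,"rx":0,"ry":0,"rz":0,"hand":0.045},{"dx":0,"dy":0,"dz":0,"rx":0,"ry":0,"rz":0,"hand":0.045},{"dx":0,"dy":0,"dz":-0.02,"rx":0,"ry":0,"rz":0,"hand":0.045},{"dx":0,"dy":0,"dz":-0.03,"rx":0,"ry":0,"rz":0,"hand":0.045},{"dx":0,"dy":0,"dz":-0.035,"rx":0,"ry":0,"rz":0,"hand":0.045},{"dx":0,"dy":0,"dz":-0.035,"rx":0,"ry":0,"rz":0,"hand":0.045},{"dx":0.01,"dy":-0.01,"dz":-0.01,"rx":0,"ry":0,"rz":0,"hand":0.045},{"dx":0.02,"dy":-0.014,"dz":0,"rx":0,"ry":0,"rz":0,"hand":0.045},{"dx":0.02,"dy":-0.014,"dz":0,"rx":0,"ry":0,"rz":0,"hand":0.045}]'
python3 -m pendant '[{"dx":0.02,"dy":-0.014,"dz":0,"rx":0,"ry":0,"rz":0,"hand":0.045},{"dx":0.02,"dy":-0.014,"dz":0,"rx":0,"ry":0,"rz":0,"hand":0.045},{"dx":0.017,"dy":-0.011,"dz":0,"rx":0,"ry":0,"rz":0,"hand":0.045},{"dx":0,"dy":0,"dz":0,"rx":0,"ry":0,"rz":0,"hand":0.045},{"dx":0,"dy":0,"dz":0,"rx":0,"ry":0,"rz":0,"hand":0.045}]'
python3 - <<'E'
from h import *
s=manip.get_state();d=np.array([.4692,-.2096,.1535])-s["position"];print(world2tool(s,d),Rq(s["ee_rot"]).as_matrix().round(3))
import cv2
i=manip.get_image("side");cv2.imwrite("pics/s2.png",cv2.resize(i["frame"][150:340,230:420,::-1],None,fx=3,fy=3))
E
```

```text
clock: 6.15
position: [0.5366, -0.1932, 0.239]
ee_rot: [0.001, 0.184, 0.983, -0.0]
contact_force: [-1.2, -0.5, 0.6]
width: 0.0451
gripper_force: 0.0
clock: 6.57
position: [0.4685, -0.2086, 0.2382]
ee_rot: [0.0, 0.185, 0.983, 0.0]
contact_force: [0.1, 0.0, 0.3]
width: 0.0452
gripper_force: 0.0
[-0.00102718 -0.00071268  0.08468251] [[-0.931  0.364  0.   ]
 [ 0.364  0.931  0.   ]
 [-0.     0.001 -1.   ]]
```

View pics/s2.png

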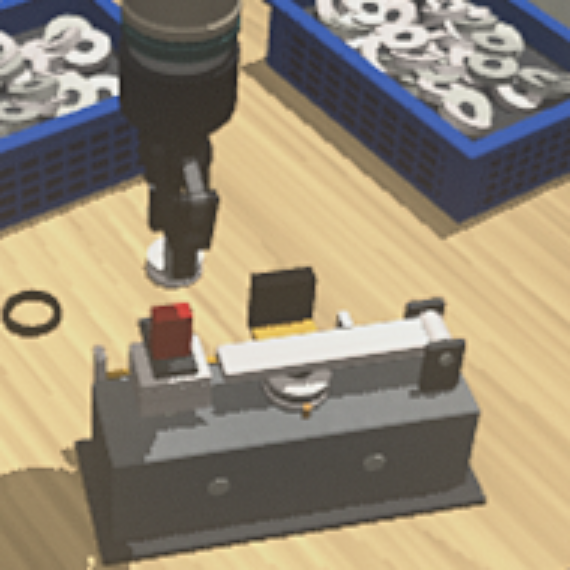

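The guard is down (handle at (283,300) in the crop) and the gripper stands over the red latch at (172,330). I'll descend and grip.

```bash
python3 -m pendant '[{"dx":-0.001,"dy":0,"dz":0.02,"rx":0,"ry":0,"rz":0,"hand":0.045},{"dx":0,"dy":0,"dz":0.025,"rx":0,"ry":0,"rz":0,"hand":0.045},{"dx":0,"dy":0,"dz":0.02,"rx":0,"ry":0,"rz":0,"hand":0.045},{"dx":0,"dy":0,"dz":0.014,"rx":0,"ry":0,"rz":0,"hand":0.045},{"dx":0,"dy":0,"dz":0.005,"rx":0,"ry":0,"rz":0,"hand":0.045},{"dx":0,"dy":0,"dz":0,"rx":0,"ry":0,"rz":0,"hand":0.045}]'
python3 -m pendant '[{"dx":0,"dy":0,"dz":0,"rx":0,"ry":0,"rz":0,"hand":0},{"dx":0,"dy":0,"dz":0,"rx":0,"ry":0,"rz":0,"hand":0},{"dx":0,"dy":0,"dz":0,"rx":0,"ry":0,"rz":0,"hand":0},{"dx":0,"dy":0,"dz":0,"rx":0,"ry":0,"rz":0,"hand":0},{"dx":0,"dy":0,"dz":0,"rx":0,"ry":0,"rz":0,"hand":0}]' 60
```

```text
clock: 7.12
position: [0.4702, -0.2084, 0.1527]
ee_rot: [-0.001, 0.184, 0.983, 0.001]
contact_force: [-0.7, -0.4, 0.5]
width: 0.0449
gripper_force: 0.0
clock: 7.53
position: [0.4708, -0.2106, 0.1556]
ee_rot: [0.001, 0.185, 0.983, -0.001]
contact_force: [-0.9, -4.6, 3.0]
width: 0.0151
gripper_force: 60.3
```

```bash
python3 -m pendant '[{"dx":0,"dy":0.003,"dz":0,"rx":0,"ry":0,"rz":0,"hand":0},{"dx":0,"dy":0.003,"dz":0,"rx":0,"ry":0,"rz":0,"hand":0},{"dx":0,"dy":0.003,"dz":0,"rx":0,"ry":0,"rz":0,"hand":0},{"dx":0,"dy":0.003,"dz":0,"rx":0,"ry":0,"rz":0,"hand":0},{"dx":0,"dy":0.003,"dz":0,"rx":0,"ry":0,"rz":0,"hand":0},{"dx":0,"dy":0.002,"dz":0,"rx":0,"ry":0,"rz":0,"hand":0},{"dx":0,"dy":0,"dz":0,"rx":0,"ry":0,"rz":0,"hand":0},{"dx":0,"dy":0,"dz":0,"rx":0,"ry":0,"rz":0,"hand":0}]'
```

```text
clock: 8.2
position: [0.4764, -0.1961, 0.1555]
ee_rot: [0.001, 0.184, 0.983, -0.003]
contact_force: [-1.9, -9.4, 3.2]
width: 0.0152
gripper_force: 60.5
```

Latch travel is 15.5 mm and the spring force matches, so the latch is free. Now I'll lift along the hinge arc, turning the tool with the arm.

```bash
python3 -m pendant '[{"dx":-0.0003,"dy":0,"dz":-0.0018,"rx":0,"ry":0.5,"rz":0,"hand":0},{"dx":-0.0005,"dy":0,"dz":-0.0035,"rx":0,"ry":1,"rz":0,"hand":0},{"dx":-0.0005,"dy":0,"dz":-0.0035,"rx":0,"ry":1,"rz":0,"hand":0},{"dx":-0.0005,"dy":0,"dz":-0.0035,"rx":0,"ry":1,"rz":0,"hand":0},{"dx":-0.0005,"dy":0,"dz":-0.0035,"rx":0,"ry":1,"rz":0,"hand":0},{"dx":0,"dy":0,"dz":0,"rx":0,"ry":0,"rz":0,"hand":0}]'
```

```text
clock: 8.7
position: [0.479, -0.1974, 0.1705]
ee_rot: [-0.038, 0.184, 0.982, 0.004]
contact_force: [-2.2, -8.5, -2.6]
width: 0.0153
gripper_force: 59.8
```

```bash
python3 -m pendant '[{"dx":-0.0005,"dy":0,"dz":-0.0035,"rx":0,"ry":1,"rz":0,"hand":0},{"dx":-0.0005,"dy":0,"dz":-0.0035,"rx":0,"ry":1,"rz":0,"hand":0},{"dx":-0.0005,"dy":0,"dz":-0.0035,"rx":0,"ry":1,"rz":0,"hand":0},{"dx":-0.0005,"dy":0,"dz":-0.0035,"rx":0,"ry":1,"rz":0,"hand":0},{"dx":-0.0005,"dy":0,"dz":-0.0035,"rx":0,"ry":1,"rz":0,"hand":0},{"dx":-0.0005,"dy":0,"dz":-0.0035,"rx":0,"ry":1,"rz":0,"hand":0},{"dx":-0.0005,"dy":0,"dz":-0.0035,"rx":0,"ry":1,"rz":0,"hand":0},{"dx":-0.0005,"dy":0,"dz":-0.0035,"rx":0,"ry":1,"rz":0,"hand":0}]'
python3 -m pendant '[{"dx":-0.0005,"dy":0,"dz":-0.0035,"rx":0,"ry":1,"rz":0,"hand":0},{"dx":-0.0005,"dy":0,"dz":-0.0035,"rx":0,"ry":1,"rz":0,"hand":0},{"dx":-0.0005,"dy":0,"dz":-0.0035,"rx":0,"ry":1,"rz":0,"hand":0},{"dx":-0.0005,"dy":0,"dz":-0.0035,"rx":0,"ry":1,"rz":0,"hand":0},{"dx":-0.0005,"dy":0,"dz":-0.0035,"rx":0,"ry":1,"rz":0,"hand":0},{"dx":-0.0005,"dy":0,"dz":-0.0035,"rx":0,"ry":1,"rz":0,"hand":0},{"dx":0,"dy":0,"dz":0,"rx":0,"ry":0,"rz":0,"hand":0},{"dx":0,"dy":0,"dz":0,"rx":0,"ry":0,"rz":0,"hand":0},{"dx":0,"dy":0,"dz":0,"rx":0,"ry":0,"rz":0,"hand":0},{"dx":0,"dy":0,"dz":0,"rx":0,"ry":0,"rz":0,"hand":0},{"dx":0,"dy":0,"dz":0,"rx":0,"ry":0,"rz":0,"hand":0},{"dx":0,"dy":0,"dz":0,"rx":0,"ry":0,"rz":0,"hand":0}]'
python3 - <<'E'
from h import *
import cv2
i=manip.get_image("side");cv2.imwrite("pics/s3.png",cv2.resize(i["frame"][150:340,230:420,::-1],None,fx=3,fy=3));print(manip.get_state()["qd"].round(4))
E
```

```text
clock: 9.37
position: [0.4865, -0.2004, 0.1972]
ee_rot: [-0.106, 0.184, 0.977, 0.017]
contact_force: [-1.1, -8.9, -3.1]
width: 0.0151
gripper_force: 59.6
clock: 10.37
position: [0.4942, -0.2035, 0.2163]
ee_rot: [-0.157, 0.183, 0.97, 0.027]
contact_force: [-2.1, -9.6, -2.4]
width: 0.0151
gripper_force: 59.8
[-0.0005 -0.0003  0.0004  0.0005 -0.0019  0.0006]
```

View pics/s3.png

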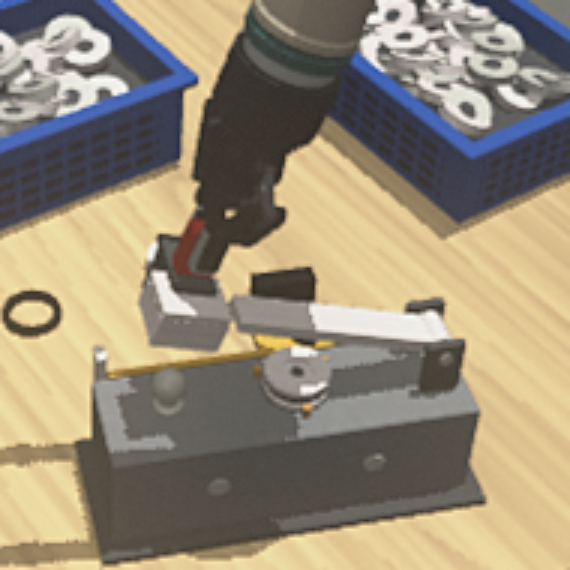

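The coupler at (185,310) is lifted clear of the exposed ball at (168,388), with the pulley seated at (297,375) and the guard still down. The arm angle is about 0.31 rad. I'll add one degree for margin, settle and hand in.

```bash
python3 -m pendant '[{"dx":-0.0003,"dy":0,"dz":-0.0018,"rx":0,"ry":0.5,"rz":0,"hand":0},{"dx":-0.0003,"dy":0,"dz":-0.0018,"rx":0,"ry":0.5,"rz":0,"hand":0},{"dx":0,"dy":0,"dz":0,"rx":0,"ry":0,"rz":0,"hand":0},{"dx":0,"dy":0,"dz":0,"rx":0,"ry":0,"rz":0,"hand":0},{"dx":0,"dy":0,"dz":0,"rx":0,"ry":0,"rz":0,"hand":0},{"dx":0,"dy":0,"dz":0,"rx":0,"ry":0,"rz":0,"hand":0},{"dx":0,"dy":0,"dz":0,"rx":0,"ry":0,"rz":0,"hand":0},{"dx":0,"dy":0,"dz":0,"rx":0,"ry":0,"rz":0,"hand":0}]' && python3 -c "
from rig import manip
print(manip.sign_off())"
```

```text
clock: 11.08
position: [0.4957, -0.2041, 0.2195]
ee_rot: [-0.165, 0.183, 0.969, 0.028]
contact_force: [-2.1, -10.1, -3.5]
width: 0.0151
gripper_force: 59.7
the job is handed in; nothing more can be done
None
```

The guard is fully down, the latch was pulled about 15 mm with the arm still down, and the gripper is holding the coupler still about 64 mm up, with the pulley left in its seat; handed in at 11 s.

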